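# Release the feeder hatch with the push dowel

## Robot

A 6-joint arm with a two-finger parallel gripper is mounted at the origin on the work surface. World frame = base frame: x ahead of the robot, y to its left, z up, the work surface at z = 0. Lengths are in mm, angles in rad, forces in N, time in s.
With the tool pointing down it reaches from about 350 to 975 mm from the base axis. Payload 7.1 kg.
Tool frame: the origin (TCP) lies at the very end of the fingers, on their centre line; the grasp point (between the pads) lies 19 mm behind it (ctrl.pinch_z is the distance from the TCP to the grasp point, in mm); z points along the fingers, y is the direction in which the jaws open and shut (so a half turn about z gives the same grasp; the last joint's range is limited). The gripper opens to 88 mm and grips with 3 to 60 N. Pads are 20 mm wide; open, the fingers measure 115 mm over their backs; the gripper's body (75 mm by 178 mm) begins 61 mm behind the grasp point.
Start: joints at [-1.232, 0.423, 1.63, -0, 1.089, -0.019], TCP at [218.901, -585.395, 222.675] pointing down, gripper open.
Joint ranges: [-3, 3], [-0.9, 2.11], [0.09, 2.58], [-1.31, 4.45], [0.11, 2.69], [-2.54, 2.54]. Speed limits (rad/s): [2.39, 2.39, 3.01, 3.14, 3.14, 3.14].

## Interface

Orientations are given as a rotation vector (axis times angle).
In Python, from workcell import ctrl gives the robot as it stands.
- The arm moves only by the shell command python3 -m inch 'ROWS' [OPENING]. ROWS is JSON, a list of rows, each an object with "xyz": the shift along the tool's x, y, z in cm, a list of three; "spin": the turn about the tool's z in degrees. A call has 1 to 20 rows; each row is the pose to reach, as a shift and turn from the pose measured when the call began, along the tool's axes at that moment; what a row does not reach only later rows make up. A row lasts 1/10 s, in which the tool goes at most 50 mm and 8.59 degrees, less where a joint would pass 70% of its speed; a pose out of reach is approached as far as the arm can. A call with a gripper value outside its range is refused whole. OPENING is the closure, from 0 (fully open) to 1 (shut), set as the call begins (- or left out, the last holds). The fingers move at their own pace and stop on an object; the grip force is fixed at half the most. Time passes only in rows, so rows that repeat a pose let the fingers close. It gives the time, the measured TCP pose, the force and the opening at its end, in the units of the state.
- ctrl.get_obs(): the state, without advancing time (a new reading comes with each control period).
- ctrl.get_image(name): name is "side" or "top" or "wrist"; returns the picture (420x560x3 uint8, red, green, blue); there is no depth.
- ctrl.camera_info(name): a dict with "camera_matrix" (3x3 intrinsics, pixels), "R" (3x3) and "t" (3): a world point X has camera coordinates R X + t; the wrist camera has in their place "hand_eye" (4x4, takes a point from camera to tool coordinates, whose origin is the TCP and whose axes are the flange's). Camera axes: x right, y down, z forward; pixel columns grow to the right and rows downward; lengths in mm; the calibration is good to about 2 mm. A picture is of the moment at which its call begins: read the wrist's pose just before it. camera_info takes no time and is no camera call.
- ctrl.close_job(): hands the job in, once; it reports no verdict.
The state is a dict: "t": time; "qpos": joint angles; "qvel": joint speeds; "joint_torque": joint torques, N m; "ee_pos": TCP position; "orientation": TCP orientation; "ft_force": force on the tool from outside, world axes, zero at the start; "moment": the same for the moment, N m; "width": finger opening in mm.
Only numpy, scipy, OpenCV 4.12 (cv2) and the standard library are available. Lean on these libraries where they do the work, as an engineer would, in place of code of your own. Each camera call takes 0.05 s, during which the arm holds its last target. There are 200 camera calls.

## Task

Open the feed-screw hatch on the small red feeder: take the plain wooden dowel from its cup, push it straight down through the yellow-ringed hole in the red deck to press the spring latch until the hatch springs open, then put the dowel back in the cup it came from. Leave the black tamper in its cup, and leave the hatch standing open.

Things in the scene. Friction and masses are not known exactly. Their poses are not given: they have to be found in the camera images.
- dowel: Light wood dowel, 16 mm thick, 160 mm long, 30 g, upright in one of two equal aluminium funnel cups 120 mm apart on a fixed grey stand. Origin: centre of its lower end, z up along it. Cup floor, where it stands, is 15 mm above the bench; cup rim at 70 mm, mouth 46 mm wide, narrowing to a 20 mm socket in the bottom 15 mm. Let go just above the floor it drops home and may lean up to 15 degrees.
- tamper: Black tamper in the other cup, 120 mm from the dowel: black rod 16 mm thick with a flat disc 44 mm wide at its top, 140 mm tall in all. Origin: centre of its lower end, z up. Not needed: it stays in its cup.
- release_hole (a point): Centre of the yellow-ringed 36 mm hole in the level 3 mm deck of the fixed red feeder (180 x 200 x 110 mm), at the deck's top face, 110 mm above the bench. z up; y points to the hatch, its free edge 35 mm and hinge 140 mm from here. The blue latch tail lies 25 mm below this point; push a dowel's end to 34-40 mm below it (spring 1.5 N rising to about 10 N) anywhere in the hole to release.
- hatch (a joint): Angle of the aluminium hatch (150 x 105 x 4 mm) in the feeder's top, rad: 0 shut and level, 1.35 fully open. Held shut by the latch; once that is pressed the hinge spring swings it up by itself to 1.35 in about 1 s, the edge near the hole rising and moving away from the hole, and it stays open.

How it is judged:
By the outcome, as a careful person would: the job done as asked, in the order asked, and still so for the second after the job is handed in, with the robot touching nothing.
It also fails if it takes over 48 s, if anything falls off the work surface, if the arm or the gripper's body presses on something with over 40 N, if the wrist force passes 120 N, or if a joint passes its speed limit or range.

## Working session

There is one attempt and no reset: what is moved stays moved. The work goes in short steps, Python scripts to look and compute and a shell command to move; the robot and the scene stay as the last step left them, time stands still between calls to the robot, and variables do not carry over. Pictures are saved under pics/ and viewed, about 8 in all and at most 12, crops included, and the job is handed in when it is done.

```bash
mkdir -p pics; ls; cat > h.py <<'E'
from workcell import ctrl
import numpy as np, cv2
from scipy.spatial.transform import Rotation as Ro
def snap(n,f):
    im=ctrl.get_image(n)[:,:,::-1]; cv2.imwrite(f'pics/{f}.png',im); return im
def ray(n,u,v,pose=None):
    c=ctrl.camera_info(n); K=np.array(c['camera_matrix'])
    d=np.linalg.inv(K)@[u,v,1]
    if n=='wrist':
        p,r=pose; R=Ro.from_rotvec(r).as_matrix(); H=np.array(c['hand_eye'])
        return p+R@H[:3,3], R@H[:3,:3]@d
    R=np.array(c['R']);t=np.array(c['t'])
    return -R.T@t, R.T@d
def atz(n,u,v,z,pose=None):
    o,d=ray(n,u,v,pose); return o+d*(z-o[2])/d[2]
def tri(*rs):
    A=0;b=0
    for o,d in rs:
        d=d/np.linalg.norm(d);P=np.eye(3)-np.outer(d,d);A=A+P;b=b+P@o
    return np.linalg.solve(A,b)
def proj(n,X):
    c=ctrl.camera_info(n); x=np.array(c['camera_matrix'])@(np.array(c['R'])@X+np.array(c['t'])); return x[:2]/x[2]
E
python3 - <<'E'
from h import *
o=ctrl.get_obs(); print({k:np.round(v,3) for k,v in o.items()}); print(Ro.from_rotvec(o['orientation']).as_matrix().round(3)); print(ctrl.pinch_z)
for n in('top','side'):
    c=ctrl.camera_info(n);print(n,(-np.array(c['R']).T@np.array(c['t'])).round())
a=snap('top','top0');b=snap('side','side0')
E
```

```text
pics
{'t': np.float64(0.0), 'qpos': array([-1.232,  0.424,  1.631,  0.   ,  1.089, -0.019]), 'qvel': array([-0.001, -0.001, -0.   , -0.   ,  0.002, -0.001]), 'joint_torque': array([ 1.0000e-03, -5.4461e+01, -2.7367e+01,  6.4000e-02,  2.3000e-02,
       -0.0000e+00]), 'ee_pos': array([ 218.72 , -584.875,  221.913]), 'orientation': array([-3.09 , -0.559,  0.   ]), 'ft_force': array([-0.413, -0.32 ,  0.686]), 'moment': array([-0.01 , -0.006, -0.044]), 'width': np.float64(87.496)}
[[ 0.937  0.35  -0.001]
 [ 0.35  -0.937  0.001]
 [ 0.    -0.002 -1.   ]]
18.700000000000003
top [ 389.   31. 1066.]
side [ 492. -533.  754.]
```

View pics/top0.png

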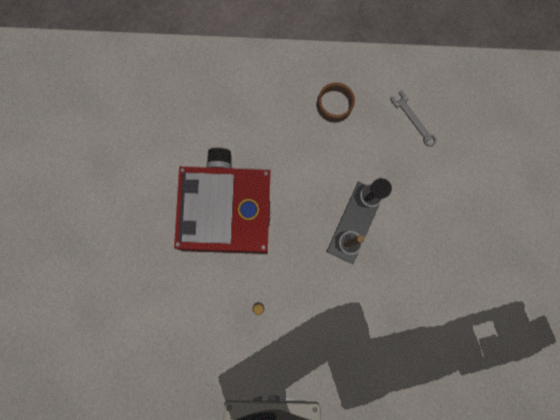

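View pics/side0.png

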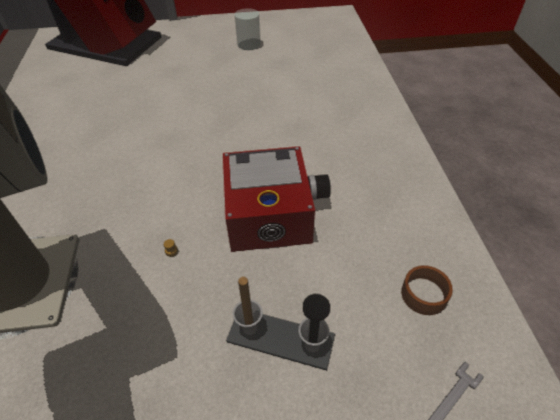

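The top view shows the hole at about (249,209), the dowel top at (361,239) and the tamper at (380,188). In the side view the dowel top is at about (244,281) and the hole at (268,199). I'll enlarge both.

```bash
python3 - <<'E'
import cv2,numpy as np
a=cv2.imread('pics/top0.png');b=cv2.imread('pics/side0.png')
f=lambda i,x,y,w,h,s:cv2.resize(i[y:y+h,x:x+w],(w*s,h*s),interpolation=cv2.INTER_CUBIC)
L=np.vstack([f(a,330,170,70,50*2-0,6)[:600]])
R=f(b,220,180,60,100,6)
R2=f(b,220,265,60,100,6)
cv2.imwrite('pics/c1.png',np.hstack([L,R2]))
E
```

```text
(no output)
```

View pics/c1.png

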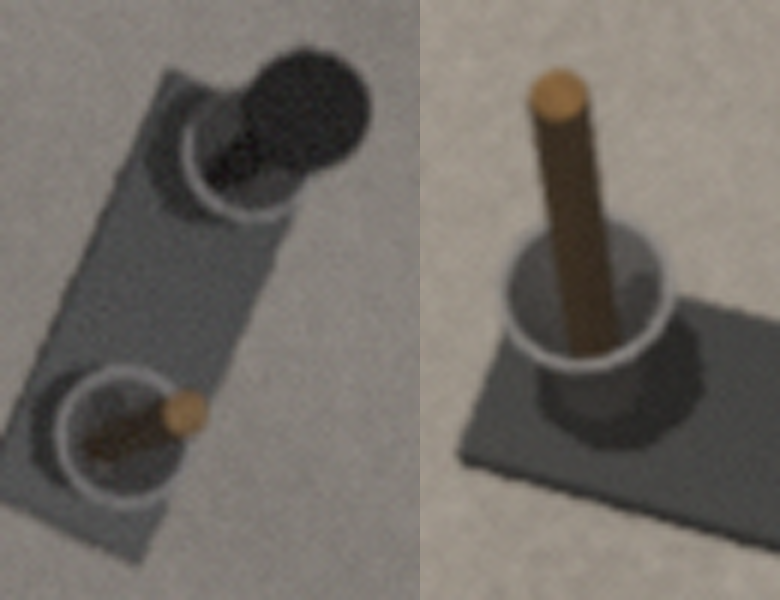

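Dowel top is at top (360.8,238.6) and side (243,281). The rim centre is at top (351,242.7) and side (248,313.7).

```bash
python3 - <<'E'
from h import *
for n,roi in(('top',(225,185,50,50)),('side',(245,180,45,40))):
    im=cv2.imread(f'pics/{n}0.png');x,y,w,h=roi
    c=cv2.cvtColor(im[y:y+h,x:x+w],cv2.COLOR_BGR2HSV)
    m=cv2.inRange(c,(18,90,60),(35,255,255))
    p=cv2.findNonZero(m); e=cv2.fitEllipse(cv2.convexHull(p)); u,v=e[0][0]+x,e[0][1]+y
    print(n,len(p),e,(u,v),atz(n,u,v,110).round(1))
    globals()[n]=(u,v)
P=lambda s,a,b:print(s,tri(ray('top',*a),ray('side',*b)).round(1))
P('hole',top,side)
P('dowel top',(360.4,238.2),(242.6,280.6)); P('rim',(350.6,242.3),(247.6,313.3))
print(atz('top',350.6,242.3,70),atz('side',247.6,313.3,70),atz('top',371.5,194.6,70),atz('top',360.4,238.2,174),atz('side',242.6,280.6,174),atz('side',313.5,332,70))
# feeder corner screws on deck
print([atz('top',u,v,110)[:2].round() for u,v in((182,170),(266,173),(178,244),(263,247))])
E
```

```text
top 98 ((22.924083709716797, 23.93810272216797), (20.20745086669922, 20.628131866455078), 10.60318660736084) (247.9240837097168, 208.93810272216797) [533.8  67.9 110. ]
side 72 ((22.9742431640625, 17.967103958129883), (15.88458251953125, 20.7296142578125), 86.69042205810547) (267.9742431640625, 197.96710395812988) [533.8  67.  110. ]
hole [533.9  67.9 109.1]
dowel top [ 471.5 -163.8  172.2]
rim [ 471.8 -164.7   65.5]
[ 471.54773162 -163.77587683   70.        ] [ 471.75711411 -167.1180634    70.        ] [ 582.21198962 -211.2589534    70.        ] [ 471.78027588 -163.31004407  174.        ] [ 471.15164623 -164.98308367  174.        ] [ 580.65193351 -216.60486009   70.        ]
[array([615., 214.]), array([615.,  31.]), array([453., 214.]), array([452.,  33.])]
```

```bash
python3 -m inch '[{"xyz":[3,-2.4,0],"spin":0},{"xyz":[6.5,-5.2,0],"spin":0},{"xyz":[10,-8,0],"spin":0},{"xyz":[13.5,-10.8,0],"spin":0},{"xyz":[17,-13.6,0],"spin":0},{"xyz":[20.5,-16.4,0],"spin":0},{"xyz":[24,-19.2,0],"spin":0},{"xyz":[27.5,-22,0],"spin":0},{"xyz":[31,-24.8,0],"spin":0},{"xyz":[34.5,-27.5,0],"spin":0},{"xyz":[37,-29.5,0],"spin":0},{"xyz":[38.4,-30.6,0],"spin":0},{"xyz":[38.4,-30.6,0],"spin":0},{"xyz":[38.4,-30.6,0],"spin":0},{"xyz":[38.4,-30.6,0],"spin":0},{"xyz":[38.4,-30.6,0],"spin":0}]' 0
python3 - <<'E'
from h import *
o=ctrl.get_obs(); print(o['ee_pos'].round(1),Ro.from_rotvec(o['orientation']).as_matrix().round(3))
R=Ro.from_rotvec(o['orientation']).as_matrix()
print(R.T@(np.array([471.5,-164.2,126])-o['ee_pos']))
c=ctrl.camera_info('wrist');print(np.array(c['hand_eye']).round(2))
im=snap('wrist','w1'); 
K=np.array(c['camera_matrix']);H=np.linalg.inv(np.array(c['hand_eye']))
for X in([471.5,-164,175],[471.5,-164,70]):
    p=R.T@(np.array(X)-o['ee_pos']);q=K@(H[:3,:3]@p+H[:3,3]);print((q[:2]/q[2]).round())
E
```

```text
t: 1.7
ee_pos: [470.7, -164.7, 222.4]
orientation: [-3.091, -0.556, 0.001]
ft_force: [0.8, 0.2, 0.3]
width: 87.9
[ 470.7 -164.7  222.4] [[ 0.937  0.349 -0.001]
 [ 0.349 -0.937  0.001]
 [-0.    -0.001 -1.   ]]
[ 9.22025794e-01 -7.00933865e-02  9.63567318e+01]
[[   0.     -0.95   -0.3    85.28]
 [   1.      0.      0.      0.48]
 [  -0.     -0.3     0.95 -161.81]
 [   0.      0.      0.      1.  ]]
[272. 227.]
[273. 183.]
```

View pics/w1.png

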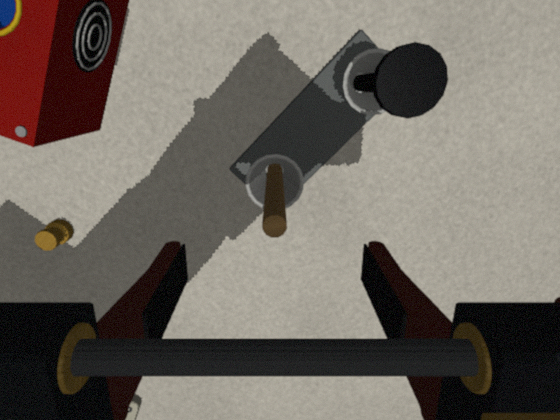

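The wrist view puts the dowel top at (274,227) and the rim at (274,182), against predictions of (272,227) and (273,183). It stands upright between the jaws, so I can descend and grip.

```bash
python3 -m inch '[{"xyz":[0.1,0,1.5],"spin":0},{"xyz":[0.1,0,3.5],"spin":0},{"xyz":[0.1,0,5.5],"spin":0},{"xyz":[0.1,0,7.5],"spin":0},{"xyz":[0.1,0,9],"spin":0},{"xyz":[0.1,0,9.6],"spin":0},{"xyz":[0.1,0,9.6],"spin":0},{"xyz":[0.1,0,9.6],"spin":0}]' 0
python3 -m inch '[{"xyz":[0,0,0],"spin":0},{"xyz":[0,0,0],"spin":0},{"xyz":[0,0,0],"spin":0},{"xyz":[0,0,0],"spin":0},{"xyz":[0,0,0],"spin":0},{"xyz":[0,0,0],"spin":0},{"xyz":[0,0,0],"spin":0},{"xyz":[0,0,0],"spin":0},{"xyz":[0,0,0],"spin":0},{"xyz":[0,0,0],"spin":0}]' 1
```

```text
t: 2.55
ee_pos: [472.0, -164.6, 126.9]
orientation: [-3.091, -0.556, -0.0]
ft_force: [-0.1, -0.0, -0.3]
width: 87.7
t: 3.55
ee_pos: [471.9, -164.6, 126.9]
orientation: [-3.091, -0.556, -0.0]
ft_force: [0.3, -0.4, -0.6]
width: 15.5
```

```bash
python3 -m inch '[{"xyz":[0,0,-0.5],"spin":0},{"xyz":[0,0,-1.5],"spin":0},{"xyz":[0,0,-3],"spin":0},{"xyz":[0,0,-4.5],"spin":0},{"xyz":[0,0,-6],"spin":0},{"xyz":[0,0,-7.5],"spin":0},{"xyz":[0,0,-9],"spin":0},{"xyz":[0,0,-10.5],"spin":0},{"xyz":[0,0,-12],"spin":0},{"xyz":[0,0,-13.5],"spin":0},{"xyz":[0,0,-14.5],"spin":0},{"xyz":[0,0,-15],"spin":0},{"xyz":[0,0,-15],"spin":0},{"xyz":[0,0,-15],"spin":0}]'
python3 - <<'E'
from h import *
o=ctrl.get_obs(); R=Ro.from_rotvec(o['orientation']).as_matrix()
print(o['ee_pos'].round(1),R.T@(np.array([533.9,67.7,o['ee_pos'][2]])-o['ee_pos']))
a=snap('side','s2');p=o['ee_pos'];print(proj('side',p-[0,0,112]),proj('side',p))
f=lambda i,x,y,w,h,s:cv2.resize(i[y:y+h,x:x+w],(w*s,h*s),interpolation=cv2.INTER_CUBIC)
cv2.imwrite('pics/c2.png',f(a,180,150,140,150,4))
E
```

```text
t: 4.95
ee_pos: [471.6, -164.6, 276.4]
orientation: [-3.091, -0.556, 0.001]
ft_force: [0.8, 0.6, -0.4]
width: 15.5
[ 471.6 -164.6  276.4] [ 139.32960574 -196.06917442    0.25996254]
[243.33310849 283.58361814] [237.24956884 241.15533179]
```

View pics/c2.png

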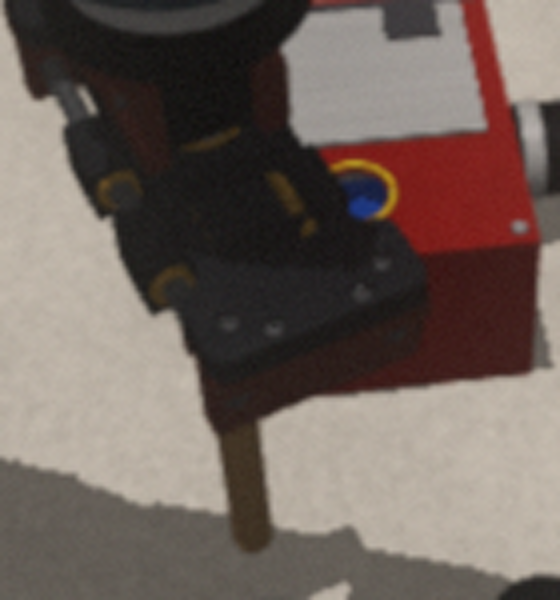

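The dowel is held straight. Its tip shows at about (243,285) against a predicted (243,284). Next is the move over the hole.

```bash
python3 -m inch '[{"xyz":[0.6,-0.8,0],"spin":0},{"xyz":[1.7,-2.4,0],"spin":0},{"xyz":[3.2,-4.5,0],"spin":0},{"xyz":[4.7,-6.6,0],"spin":0},{"xyz":[6.2,-8.7,0],"spin":0},{"xyz":[7.7,-10.8,0],"spin":0},{"xyz":[9.2,-12.9,0],"spin":0},{"xyz":[10.7,-15,0],"spin":0},{"xyz":[12,-17,0],"spin":0},{"xyz":[13,-18.4,0],"spin":0},{"xyz":[13.7,-19.3,0],"spin":0},{"xyz":[13.9,-19.6,0],"spin":0},{"xyz":[13.9,-19.6,0],"spin":0},{"xyz":[13.9,-19.6,0],"spin":0},{"xyz":[13.9,-19.6,0],"spin":0}]'
python3 - <<'E'
from h import *
o=ctrl.get_obs(); p=o['ee_pos'];R=Ro.from_rotvec(o['orientation']).as_matrix()
print(p.round(1),R.T@(np.array([533.9,67.7,110-37+112])-p))
a=snap('side','s3');print(proj('side',p-[0,0,112]))
f=lambda i,x,y,w,h,s:cv2.resize(i[y:y+h,x:x+w],(w*s,h*s),interpolation=cv2.INTER_CUBIC)
cv2.imwrite('pics/c3.png',f(a,200,100,140,150,4))
E
```

```text
t: 6.5
ee_pos: [533.4, 66.9, 276.5]
orientation: [-3.091, -0.554, 0.002]
ft_force: [-0.2, 0.4, -1.6]
width: 15.8
[533.4  66.9 276.5] [ 0.82538414 -0.42040007 91.50219858]
[266.83651101 179.16441333]
```

View pics/c3.png

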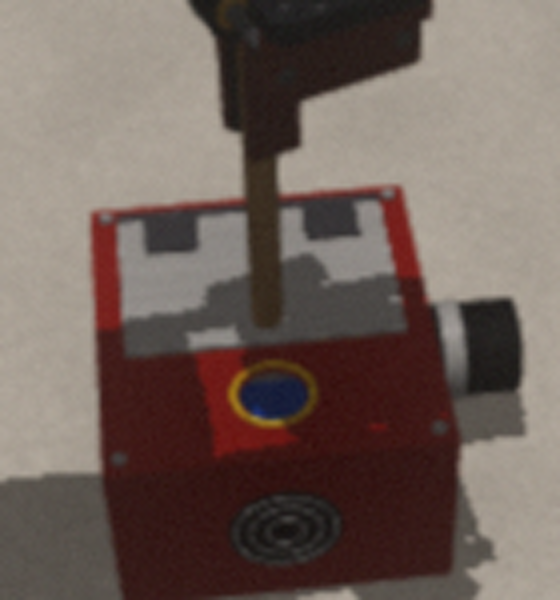

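The dowel tip is at about (267,181) as predicted, and the hole is at (268.5,198). I'll go down in two stages with a force check between them.

```bash
python3 -m inch '[{"xyz":[0.1,0,0.8],"spin":0},{"xyz":[0.1,0,2],"spin":0},{"xyz":[0.1,0,3.2],"spin":0},{"xyz":[0.1,0,4.2],"spin":0},{"xyz":[0.1,0,5],"spin":0},{"xyz":[0.1,0,5.7],"spin":0},{"xyz":[0.1,0,6.4],"spin":0},{"xyz":[0.1,0,7],"spin":0},{"xyz":[0.1,0,7.4],"spin":0},{"xyz":[0.1,0,7.4],"spin":0},{"xyz":[0.1,0,7.4],"spin":0}]'
```

```text
t: 7.65
ee_pos: [534.4, 67.4, 202.7]
orientation: [-3.091, -0.554, 0.001]
ft_force: [-0.3, 0.5, -0.0]
width: 15.7
```

Free in the hole with the tip about 19 mm below the deck. I need 18 mm more.

```bash
python3 -m inch '[{"xyz":[0,0,0.4],"spin":0},{"xyz":[0,0,0.8],"spin":0},{"xyz":[0,0,1.2],"spin":0},{"xyz":[0,0,1.5],"spin":0},{"xyz":[0,0,1.8],"spin":0},{"xyz":[0,0,1.8],"spin":0},{"xyz":[0,0,1.8],"spin":0},{"xyz":[0,0,1.8],"spin":0}]'
python3 - <<'E'
from h import *
a=snap('side','s4')
f=lambda i,x,y,w,h,s:cv2.resize(i[y:y+h,x:x+w],(w*s,h*s),interpolation=cv2.INTER_CUBIC)
cv2.imwrite('pics/c4.png',f(a,200,100,140,150,4))
E
```

```text
t: 8.45
ee_pos: [534.8, 67.0, 184.9]
orientation: [-3.092, -0.555, 0.0]
ft_force: [0.1, -5.5, 2.8]
width: 15.4
```

View pics/c4.png

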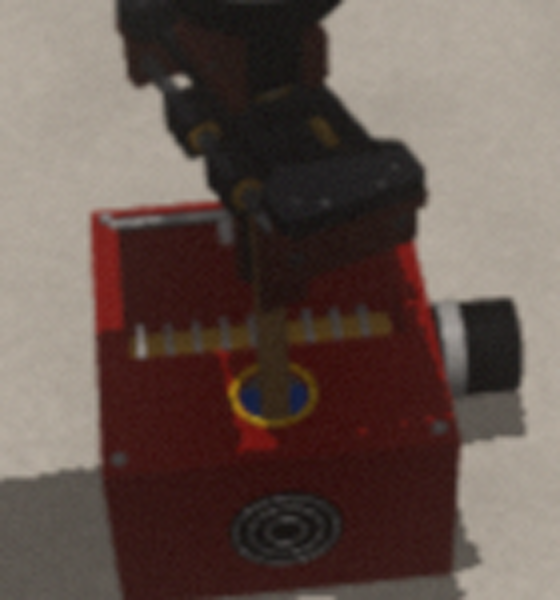

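The hatch is open: the feed screw is exposed and the hatch stands at its hinge. There is 5.5 N sideways force, probably the latch tail on the tip. I'll withdraw straight up and check the grip.

```bash
python3 -m inch '[{"xyz":[0,0,-0.4],"spin":0},{"xyz":[0,0,-1],"spin":0},{"xyz":[0,0,-2],"spin":0},{"xyz":[0,0,-3],"spin":0},{"xyz":[0,0,-4.2],"spin":0},{"xyz":[0,0,-5.4],"spin":0},{"xyz":[0,0,-6.6],"spin":0},{"xyz":[0,0,-7.8],"spin":0},{"xyz":[0,0,-8.7],"spin":0},{"xyz":[0,0,-9.2],"spin":0},{"xyz":[0,0,-9.2],"spin":0},{"xyz":[0,0,-9.2],"spin":0}]'
python3 - <<'E'
from h import *
o=ctrl.get_obs(); p=o['ee_pos'];R=Ro.from_rotvec(o['orientation']).as_matrix()
print(o['ft_force'].round(1),R.T@(np.array([471.7,-164.5,p[2]])-p))
a=snap('side','s5');b=snap('top','t5');print(proj('side',p-[0,0,112]),proj('side',p))
f=lambda i,x,y,w,h,s:cv2.resize(i[y:y+h,x:x+w],(w*s,h*s),interpolation=cv2.INTER_CUBIC)
cv2.imwrite('pics/c5.png',np.hstack([f(a,210,100,130,150,4)[:440],f(b,160,150,110,110,4)[:440]])[:440,:800])
E
```

```text
t: 9.7
ee_pos: [534.6, 66.9, 276.6]
orientation: [-3.091, -0.555, 0.001]
ft_force: [-0.9, 0.1, -1.1]
width: 15.5
[-0.9  0.1 -1.1] [-1.39386556e+02  1.95105735e+02 -9.76527424e-02]
[267.42384475 179.08985242] [265.27248164 133.93308879]
```

View pics/c5.png

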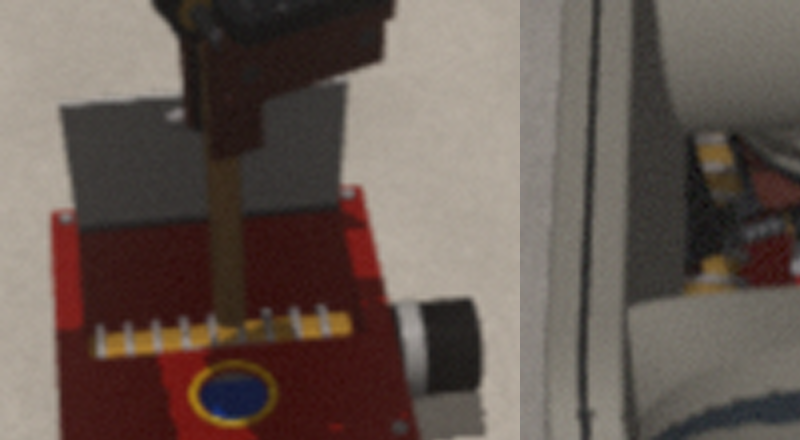

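The hatch now stands fully open. The tip is at about (267.5,182), so the dowel is still straight in the grip. Returning to the cup.

```bash
python3 -m inch '[{"xyz":[-0.6,0.8,0],"spin":0},{"xyz":[-1.7,2.4,0],"spin":0},{"xyz":[-3.2,4.5,0],"spin":0},{"xyz":[-4.7,6.6,0],"spin":0},{"xyz":[-6.2,8.7,0],"spin":0},{"xyz":[-7.7,10.8,0],"spin":0},{"xyz":[-9.2,12.9,0],"spin":0},{"xyz":[-10.7,15,0],"spin":0},{"xyz":[-12,17,0],"spin":0},{"xyz":[-13,18.4,0],"spin":0},{"xyz":[-13.7,19.2,0],"spin":0},{"xyz":[-13.9,19.5,0],"spin":0},{"xyz":[-13.9,19.5,0],"spin":0},{"xyz":[-13.9,19.5,0],"spin":0},{"xyz":[-13.9,19.5,0],"spin":0}]'
python3 - <<'E'
from h import *
o=ctrl.get_obs(); p=o['ee_pos'];R=Ro.from_rotvec(o['orientation']).as_matrix()
print(R.T@(np.array([471.8,-164.6,127.5])-p))
a=snap('side','s6');print(proj('side',p-[0,0,112]))
f=lambda i,x,y,w,h,s:cv2.resize(i[y:y+h,x:x+w],(w*s,h*s),interpolation=cv2.INTER_CUBIC)
cv2.imwrite('pics/c6.png',f(a,170,100,150,145*1+0,4) if 0 else f(a,170,220,180,140,4))
E
```

```text
t: 11.3
ee_pos: [472.0, -163.7, 276.2]
orientation: [-3.091, -0.556, 0.002]
ft_force: [0.8, 0.3, -0.8]
width: 15.5
[ -0.40092892   0.95394755 148.65758837]
[243.5809252  283.13693109]
```

View pics/c6.png

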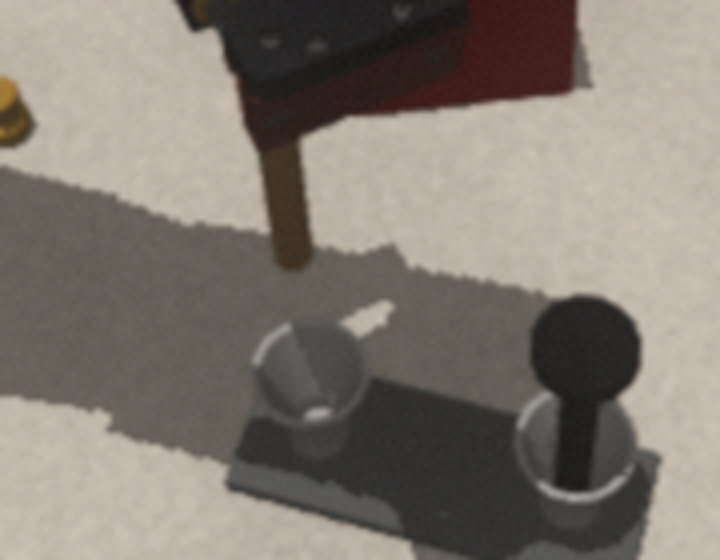

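The tip is at about (243,284.5), as it was after the lift, so I can lower into the empty cup.

```bash
python3 -m inch '[{"xyz":[0,0.1,0.5],"spin":0},{"xyz":[0,0.1,1.5],"spin":0},{"xyz":[0,0.1,3],"spin":0},{"xyz":[0,0.1,4.5],"spin":0},{"xyz":[0,0.1,6],"spin":0},{"xyz":[0,0.1,7.5],"spin":0},{"xyz":[0,0.1,9],"spin":0},{"xyz":[0,0.1,10.5],"spin":0},{"xyz":[0,0.1,11.8],"spin":0},{"xyz":[0,0.1,12.8],"spin":0},{"xyz":[0,0.1,13.6],"spin":0},{"xyz":[0,0.1,14.2],"spin":0},{"xyz":[0,0.1,14.6],"spin":0},{"xyz":[0,0.1,14.8],"spin":0},{"xyz":[0,0.1,14.8],"spin":0},{"xyz":[0,0.1,14.8],"spin":0}]'
```

```text
t: 12.95
ee_pos: [472.5, -164.6, 128.5]
orientation: [-3.091, -0.556, 0.001]
ft_force: [-0.0, 0.6, 0.1]
width: 15.4
```

```bash
python3 -m inch '[{"xyz":[0,0,0],"spin":0},{"xyz":[0,0,0],"spin":0},{"xyz":[0,0,0],"spin":0},{"xyz":[0,0,0],"spin":0},{"xyz":[0,0,0],"spin":0},{"xyz":[0,0,0],"spin":0},{"xyz":[0,0,0],"spin":0},{"xyz":[0,0,0],"spin":0},{"xyz":[0,0,0],"spin":0},{"xyz":[0,0,0],"spin":0}]' 0
python3 -m inch '[{"xyz":[0,0,-1],"spin":0},{"xyz":[0,0,-2.5],"spin":0},{"xyz":[0,0,-4],"spin":0},{"xyz":[0,0,-6],"spin":0},{"xyz":[0,0,-8],"spin":0},{"xyz":[0,0,-10],"spin":0},{"xyz":[0,0,-12],"spin":0},{"xyz":[-3,2.5,-13],"spin":0},{"xyz":[-7,6,-13],"spin":0},{"xyz":[-11,9,-13],"spin":0},{"xyz":[-14,11.5,-13],"spin":0},{"xyz":[-16,13,-13],"spin":0},{"xyz":[-16,13,-13],"spin":0},{"xyz":[-16,13,-13],"spin":0},{"xyz":[-16,13,-13],"spin":0}]'
python3 - <<'E'
from h import *
a=snap('side','s7')
cv2.imwrite('pics/c7.png',cv2.resize(a[120:400,160:420],None,fx=2.1,fy=2.1,interpolation=cv2.INTER_CUBIC))
E
```

```text
t: 13.95
ee_pos: [472.5, -164.6, 128.5]
orientation: [-3.091, -0.556, 0.001]
ft_force: [-0.4, -0.1, 0.4]
width: 87.3
t: 15.45
ee_pos: [368.3, -341.5, 258.7]
orientation: [-3.091, -0.557, 0.001]
ft_force: [-0.5, -0.5, -1.6]
width: 87.7
```

View pics/c7.png

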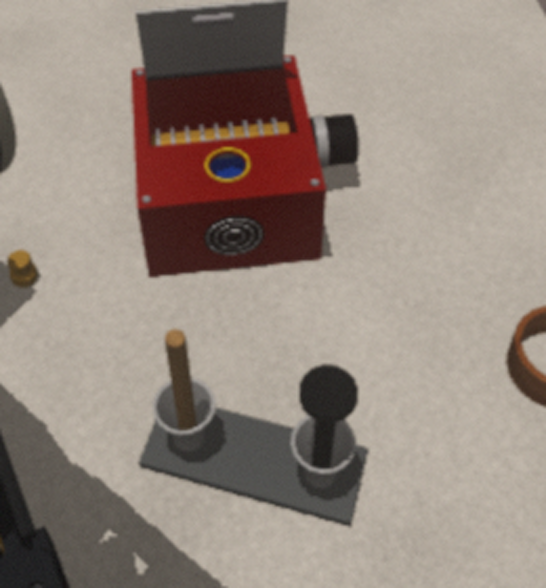

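The dowel is home: its top is at about (243.8,281.4), and it was (243,281) at the start. The hatch is open, the tamper is untouched and the arm is clear.

```bash
python3 -c "from workcell import ctrl; print(ctrl.close_job())"
```

```text
the job is handed in; nothing more can be done
None
```

The hatch is open and the dowel is back in its own cup. I gripped the dowel, pushed it down through the ringed hole until its end was about 37 mm below the deck, and the latch released. The job was handed in at about 15.5 s on the robot's clock.

- **Final side view:** the hatch stands open. The dowel is upright, with its top within about 1 px of where it started. The tamper is still in its cup, and the gripper is clear of everything.
- **Forces:** the highest reading I saw was about 6 N, at the bottom of the press, mostly sideways (5.5 N). I did not pin down the cause; it may have been the latch, or the opening hatch touching the gripper. It was gone after I withdrew the dowel, and I only read forces at the end of each move.
- **Failed checks:** none failed or disagreed. The arm blocked the top camera for the hatch check, so only the side camera confirmed it.

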